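# Open the terminal box of the bench supply

### The arm

A 6-joint arm with a two-finger parallel gripper is mounted at the origin on a cart in front of the work surface, level with it; the furniture and walls round the work are solid. World frame = base frame: x ahead of the robot, y to its left, z up, the work surface at z = 0. Lengths are in mm, angles in rad, forces in N, time in s.
With the tool pointing down it reaches from about 275 to 850 mm from the base axis. Payload 5.2 kg.
Tool frame: the origin (TCP) lies midway between the tips of the shut fingers; the grasp point (between the pads) lies 19 mm behind it; z points along the fingers, y is the line along which they close (so a half turn about z gives the same grasp; the last joint's range is limited). The gripper opens to 85 mm and grips with 20 to 120 N. Pads are 22 mm wide; open, the fingers measure 114 mm over their backs; the gripper's body (76 mm by 85 mm) begins 54 mm behind the grasp point. The pads swing forward as they close: fully open they stand 13 mm farther back than shut.
Start: joints at [-1.356, 0.259, 1.535, -0, 1.348, -0.203], TCP at [223.183, -502.687, 231.31] pointing down, gripper open.
Joint ranges: [-3.14, 3.14], [-0.91, 2.08], [0.19, 2.58], [-1.22, 4.36], [0.22, 2.71], [-3.12, 3.12]. Speed limits (rad/s): [2.57, 2.57, 3.14, 3.14, 3.14, 3.14].

### API

Orientations are given as a 3x3 rotation matrix whose columns are the frame's x, y, z axes.
In Python, from rig import manip, viewer gives the robot as it stands.
- The arm moves only by the tool arm_command, never from a script. Its argument "deltas" is text: rows parted by semicolons, each of 5 numbers parted by spaces: the shift along the tool's x, y, z in cm, then the turn about the tool's z in rad, then the closure, from -1 (fully open) to 1 (shut). In form: dx dy dz roll grip; .... A call has 1 to 10 rows; each row is the pose to reach, as a shift and turn from the pose commanded when the call began, along the tool's axes at that moment; what a row does not reach only later rows make up. A row lasts 1/12 s, in which the tool goes at most 41.7 mm and 7.16 degrees, less where a joint would pass 70% of its speed; a pose out of reach is approached as far as the arm can. A call with a gripper value outside its range is refused whole. The fingers move at their own pace and stop on an object; "grip_force" is the grip in N (left out, the last holds). Time passes only in rows, so rows that repeat a pose let the fingers close. It gives the time, the measured TCP pose, the force, the opening and the grip force at its end, in the units of the state.
- manip.state(): the state, without advancing time (a new reading comes with each control period).
- viewer.camera(name): name is "scene" or "top" or "wrist"; returns a dict with "pixels" (384x512x3 uint8, blue, green, red), "fx", "fy", "cx", "cy" (pixels), "camera_from_world" (4x4, takes a point from world to camera coordinates); the wrist camera has in their place "tool_from_camera" (4x4, takes a point from camera to tool coordinates, whose origin is the TCP and whose axes are the flange's). Camera axes: x right, y down, z forward; pixel columns grow to the right and rows downward; lengths in mm; the calibration is good to about 2 mm. The wrist camera is an equidistant fisheye: a pixel r from the principal point sees the ray r / f radians off the axis. A picture is of the moment at which its call begins: read the wrist's pose just before it. There is no depth.
- manip.sign_off(): hands the job in; it is judged then, once.
The state is a dict: "time_s": time; "joint_positions": joint angles; "dq": joint speeds; "joint_efforts": joint torques, N m; "ee_pos": TCP position; "tool_rot": TCP orientation; "force": force on the tool from outside, world axes, zero at the start; "ft_torque": the same for the moment, N m; "gripper_width": opening from 0.0 (shut) to 1.0 (fully open); "grip_force": force on a finger pad.
Only numpy, scipy, OpenCV 4.12 (cv2) and the standard library are available. Lean on these libraries where they do the work, as an engineer would, in place of code of your own. Each camera call takes 0.05 s, during which the arm holds its last target. There are 200 camera calls.

### The job

Open the grey terminal box: press the orange snap tab fully in with a fingertip while the white cover still sits in place, then push the cover along its guides, over the tab, until it is completely off the terminal well and lies flat on the deck of the box. Touch and push only: do not lift the cover, and leave the charger block, side cutters, tape roll and phone round the box where they are.

Things in the scene. Friction and masses are not known exactly. Their poses are not given: they have to be found in the camera images.
- terminal_box: grey terminal box fixed to the bench, 103 (its x) x 206 (its y) x 38.5 mm; origin: centre of its underside, z up. Along y: end wall 95 to 103 mm (top 34 high; two sockets stand out 6), seat 13 to 95, deck -95 to 13, end stop -103 to -95 (38 high). The cover comes off toward -y, on two runners 30 mm above the bench, between side rails 87 apart and 35 high; the stop ends its way.
- seat (a point): centre of the terminal well (brass screws on a green strip), 30 mm above the bench, level with the runners: here the closed cover's origin lies. Along the seat's sides lips reach 5 mm in over the cover's edges (tops 38.5 mm above the bench) and keep it from being lifted out.
- deck (a point): middle of the deck, level with the runners (30 mm above the bench), where the cover shall lie; between the runners the deck is 60 mm wide and 28 mm high. No lips here.
- cover: loose white cover plate, 84 (x) x 80 (y) x 4 mm, 0.08 to 0.17 kg, slides easily; origin: centre of its underside; axes parallel to the box's. On top a push rib, 50 mm along x, 6 mm thick (y 5 to 11 mm), 13.5 mm high. In the box's frame: closed at y +54 mm; completely off the well beyond y -27; against the end stop at y -55. With the tab out it moves 2 mm at most.
- rib (a point): centre of the push rib's top edge on the side to push on (the cover's +y side); 17.5 mm below it lies the cover's underside, 13.5 mm below it the cover's upper face. Push toward the box's -y.
- snap_tab (a joint): the orange snap tab's travel in m: about 0 = out (top 37 mm above the bench, its end face blocks the cover), 0.009 = fully in (top 28 mm, level with the deck); beyond 0.0075 it is in and the cover passes over it. Moves straight down under about 4 N, has no return spring and stays in where it is left.
- tab_pad (a point): press point on top of the orange tab; moves with it. The tab is 24 mm wide (box x) and reaches 25.5 mm from here toward the cover and 16.5 mm toward the end stop; the cover's edge is 27 mm away. Press straight down.
- usb_block: the small white mains charger block, 35x34x40 mm, standing on the bench; origin: centre of its underside
- side_cutters: the red-handled side cutters, 42x114x9 mm, lying on the bench; origin: centre of the underside
- polyimide_tape: the orange tape roll, 52 mm across, 10 mm high, lying flat; origin: centre of its underside
- phone_silver: the silver phone, 67x138x8 mm, lying flat; origin: centre of its underside
Not all that is in view belongs to the job. There is more than one size of the cover; the one meant has the size given above.

How it is judged:
By the outcome, as a careful person would: the job done as asked, in the order asked, and still so for the second after the job is handed in, with the robot touching nothing.
It also fails if it takes over 48 s, if anything falls off the work surface, if the arm or the gripper's body presses on something with over 40 N, if the wrist force passes 120 N, or if a joint passes its speed limit or range.

## Working session

There is one attempt and no reset: what is moved stays moved. The work goes in short steps, Python scripts to look and compute and a tool call to move; the robot and the scene stay as the last step left them, time stands still between calls to the robot, and variables do not carry over. Pictures are saved under pics/ and viewed, at most 10 in all, crops included, and the job is handed in when it is done.

Besides the shell and the picture viewer there is one more tool, called after "Emit:" by a JSON object that holds its "op" and its "data". arm_command: Moves the arm, as the interface text tells. Its arguments: {"type":"object","properties":{"deltas":{"type":"string"},"grip_force":{"type":"number"}},"required":["deltas"]}

```bash
mkdir -p pics; ls; cat > h.py <<'E'
import numpy as np, cv2
from rig import manip, viewer
def cast(c,u,v,z):
    T=np.array(c["camera_from_world"]);R=T[:3,:3];t=T[:3,3]
    o=-R.T@t; d=R.T@np.array([(u-c["cx"])/c["fx"],(v-c["cy"])/c["fy"],1])
    return o+d*(z-o[2])/d[2]
def proj(c,p):
    T=np.array(c["camera_from_world"]);q=T[:3,:3]@np.array(p)+T[:3,3]
    return c["fx"]*q[0]/q[2]+c["cx"],c["fy"]*q[1]/q[2]+c["cy"]
E
python3 - <<'E'
from h import *
s=manip.state(); print(s)
for n in("scene","top"):
    c=viewer.camera(n); cv2.imwrite(f"pics/{n}0.png",cv2.resize(c["pixels"],None,fx=1.5,fy=1.5,interpolation=cv2.INTER_CUBIC))
    T=np.array(c["camera_from_world"]); print(n,-T[:3,:3].T@T[:3,3],c["fx"],c["cx"],c["cy"])
E
```

```text
pics
{'time_s': 0.0, 'joint_positions': array([-1.35581338e+00,  2.59314407e-01,  1.53608342e+00, -2.30799937e-05,
        1.34800823e+00, -2.02785732e-01]), 'dq': array([ 0.00235871, -0.00041596, -0.00035457,  0.00137264,  0.00085915,
       -0.0017358 ]), 'joint_efforts': array([ 8.50348374e-05, -4.46031868e+01, -2.90570194e+01, -1.60710797e-04,
        1.18462677e-02,  7.93667681e-06]), 'ee_pos': array([ 223.05247517, -502.15817776,  230.4899529 ]), 'tool_rot': array([[ 9.13994506e-01,  4.05726356e-01, -4.08845211e-04],
       [ 4.05726417e-01, -9.13992862e-01,  1.76685268e-03],
       [ 3.43177095e-04, -1.78077294e-03, -9.99998356e-01]]), 'force': array([ 1.05612776, -0.02364004,  0.37022755]), 'ft_torque': array([ 0.03342749, -0.01785481, -0.00959556]), 'grip_force': 0.0, 'gripper_width': 0.9991363524426675}
scene [  77.53860802 -777.22900007  483.41458063] 449.72509823379374 256.19695990582056 183.86447503001014
top [ 490.26358145 -164.95099173  911.23507078] 499.94230927608817 256.4628542980989 196.78325114265652
```

View pics/scene0.png

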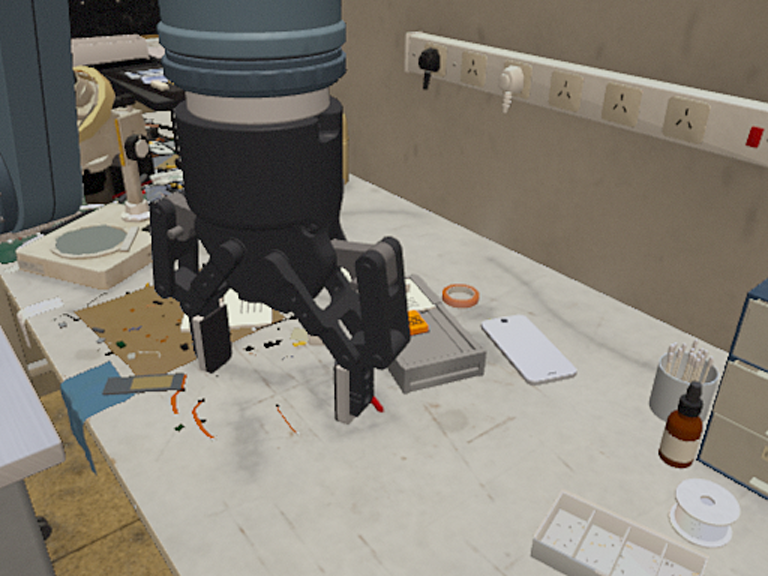

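View pics/top0.png

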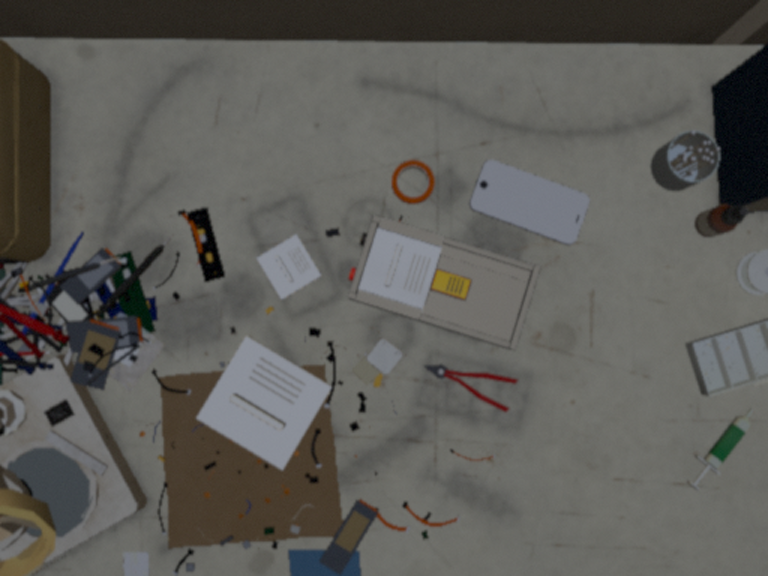

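The top view shows the box with corners near (375,217), (537,265), (513,348) and (350,297), all in 1.5x pixels. The cover is at (400,265) and the tab at (452,284). The box's +y points image-left.

```bash
python3 - <<'E'
from h import *
c=viewer.camera("top"); im=c["pixels"]; hsv=cv2.cvtColor(im,cv2.COLOR_BGR2HSV)
def big(m,near):
    cs,_=cv2.findContours(m,cv2.RETR_EXTERNAL,cv2.CHAIN_APPROX_NONE)
    cs=[k for k in cs if cv2.pointPolygonTest(k,near,True)>-6]
    return max(cs,key=cv2.contourArea)
tab=cv2.inRange(hsv,(12,120,80),(35,255,255)); tab[:, :280]=0
k=big(tab,(301,189)); 
def info(k,z,name):
    w=np.array([cast(c,u,v,z)[:2] for u,v in k.reshape(-1,2)],np.float32)
    r=cv2.minAreaRect(w); print(name,np.round(r[0],1),np.round(r[1],1),round(r[2],2), cv2.contourArea(k)); print(np.round(cv2.boxPoints(r),1).tolist())
info(k,37,"tab")
print(hsv[175,245:300:4].tolist())
wh=cv2.inRange(hsv,(100,8,150),(140,60,255))
for lo in (140,155,165,175):
    g=cv2.inRange(im[:,:,0],lo,255)
    try: info(big(g,(252,185)),34,"cover%d"%lo)
    except Exception as e: print(lo,e)
x0,y0=220,130
cv2.imwrite("pics/crop1.png",cv2.resize(cv2.convertScaleAbs(im[y0:y0+120,x0:x0+160],alpha=1.3),None,fx=5,fy=5,interpolation=cv2.INTER_CUBIC))
E
```

```text
tab [ 551.3 -242.7] [41.7 23.7] 73.15 288.0
[[533.9000244140625, -259.20001220703125], [556.5999755859375, -266.1000061035156], [568.7000122070312, -226.1999969482422], [546.0, -219.3000030517578]]
[[110, 21, 148], [113, 20, 151], [108, 22, 152], [111, 22, 152], [105, 11, 140], [111, 18, 144], [113, 20, 152], [110, 21, 148], [109, 19, 146], [109, 15, 140], [115, 11, 135], [108, 22, 152], [24, 12, 110], [17, 16, 115]]
cover140 [ 569.8 -183.2] [77.7 73.5] 73.08 1748.5
[[523.2999877929688, -209.6999969482422], [593.7000122070312, -231.10000610351562], [616.2999877929688, -156.6999969482422], [545.9000244140625, -135.3000030517578]]
155 max() iterable argument is empty
165 max() iterable argument is empty
175 max() iterable argument is empty
```

View pics/crop1.png

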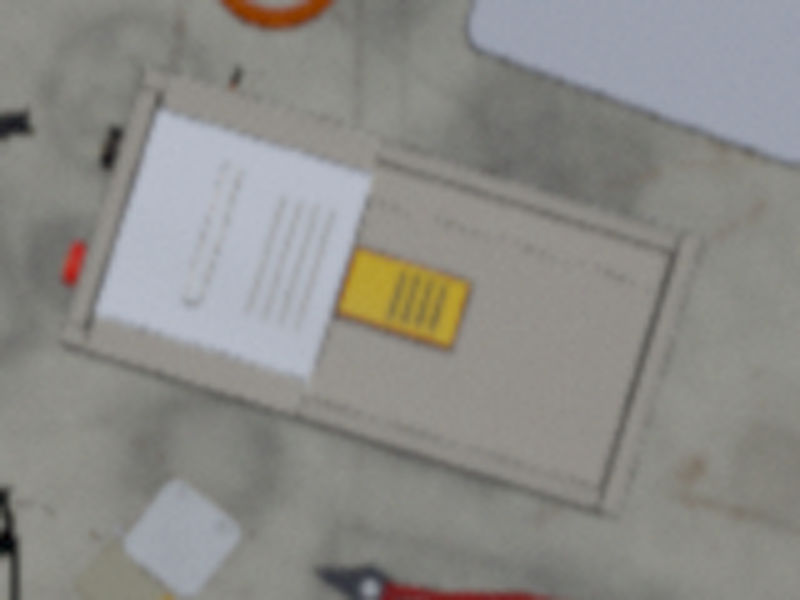

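The tab measures 41.7 x 23.7 mm, against 42 x 24 given. The box's y axis is at 73.1°. The seat predicted from the tab is (569.5, -182.9) and the measured cover centre is (569.8, -183.2), so they agree. The tab pad is near (550, -247). Next I move above it with the fingers shut and tool y along box y, so the tip fits inside the tab.

Emit:
{"op": "arm_command", "data": {"deltas": "4 -1 0.7 0.07 1;8 -2 1.4 0.14 1;12 -3 2.1 0.21 1;16 -4 2.8 0.28 1;20 -5 3.5 0.36 1;24 -6 4.2 0.43 1;28 -7 4.9 0.5 1;32 -8 5.6 0.57 1;36 -9 6.3 0.64 1;40.2 -10.1 7 0.713 1", "grip_force": 40}}

```text
time_s: 0.98
ee_pos: [548.0, -247.9, 161.2]
tool_rot: [[0.956, -0.294, -0.0], [-0.294, -0.956, 0.0], [-0.001, -0.0, -1.0]]
force: [-0.1, -0.9, 0.2]
gripper_width: -0.001
grip_force: 0.0
```

Emit:
{"op": "arm_command", "data": {"deltas": "0 0 0 0 1;0 0 2 0 1;0 0 4 0 1;0 0 6 0 1;0 0 8 0 1;0 0 9 0 1;0 0 9 0 1;0 0 9 0 1;0 0 9 0 1"}}

```text
time_s: 1.73
ee_pos: [547.4, -250.2, 73.0]
tool_rot: [[0.957, -0.291, 0.001], [-0.291, -0.957, -0.001], [0.002, 0.001, -1.0]]
force: [0.6, -0.3, 0.7]
gripper_width: 0.002
grip_force: 0.0
```

```bash
python3 - <<'E'
from h import *
s=manip.state(); R=np.array(s["tool_rot"]);p=np.array(s["ee_pos"])
print(s["time_s"],p,R.round(4).tolist(),s["force"],s["gripper_width"])
by=np.array([.2907,.9568]);bx=np.array([.9568,-.2907])
d=p[:2]-[550,-247]; print("off box x,y",d@bx,d@by)
c=viewer.camera("wrist"); cv2.imwrite("pics/w1.png",cv2.resize(c["pixels"],None,fx=1.5,fy=1.5))
T=np.array(c["tool_from_camera"]);print(T.round(3).tolist(),c["fx"],c["cx"],c["cy"])
im=c["pixels"];hsv=cv2.cvtColor(im,cv2.COLOR_BGR2HSV)
def wproj(P):
    q=R.T@(np.array(P)-p); q=np.linalg.inv(T)@np.append(q,1);q=q[:3]
    th=np.arctan2(np.hypot(q[0],q[1]),q[2]);a=np.arctan2(q[1],q[0])
    return c["cx"]+c["fx"]*th*np.cos(a),c["cy"]+c["fx"]*th*np.sin(a)
bo=np.array([553.8,-234.6])
for n,x,y,z in [("tab--",-12,-29.5,37),("tab+-",12,-29.5,37),("tab++",12,12.5,37),("ribL",-25,65,47.5),("ribR",25,65,47.5),("cov",-42,14,34),("cov",42,14,34)]:
    print(n,np.round(1.5*np.array(wproj([*(bo+x*bx+y*by),z])),1))
E
```

```text
1.7333 [ 547.40295579 -250.15595916   73.0286385 ] [[0.9567, -0.291, 0.0015], [-0.291, -0.9567, -0.001], [0.0017, 0.0005, -1.0]] [ 0.59264682 -0.26178492  0.66846453] 0.0015651208315853719
off box x,y -1.5674145710546188 -3.774582476666272
[[-0.0, -0.952, -0.307, 79.519], [1.0, -0.001, 0.001, -0.338], [-0.001, -0.307, 0.952, -142.439], [0.0, 0.0, 0.0, 1.0]] 297.3186396354542 257.1356423400869 189.66943574672973
tab-- [414.7 353.4]
tab+- [416.  303.1]
tab++ [318.1 303.1]
ribL [209.1 385.3]
ribR [192.3 281.9]
cov [322.8 405.2]
cov [312.5 233.1]
```

View pics/w1.png

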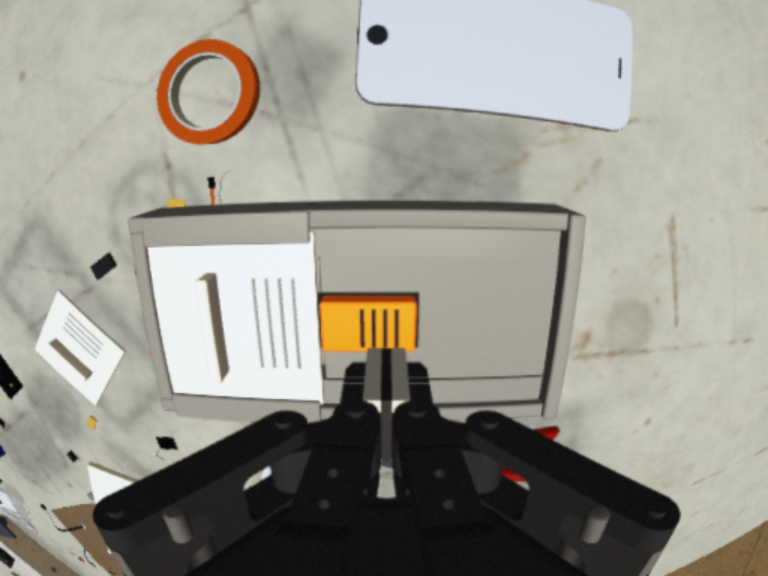

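The wrist view confirms the pose. The tab corners appear at (417,351) and (320,297), predicted (415,353) and (318,303). The rib is at x≈205-225, and the fingertip is over the tab, about 2-4 mm short. I correct for that and press.

Emit:
{"op": "arm_command", "data": {"deltas": "0.1 -0.2 0.5 0 1;0.2 -0.35 1.5 0 1;0.2 -0.35 2.5 0 1;0.2 -0.35 3.2 0 1;0.2 -0.35 3.2 0 1;0.2 -0.35 3.2 0 1"}}

```text
time_s: 2.28
ee_pos: [549.1, -246.4, 38.8]
tool_rot: [[0.957, -0.291, -0.002], [-0.291, -0.957, 0.001], [-0.002, -0.001, -1.0]]
force: [0.7, -0.0, 0.8]
gripper_width: 0.001
grip_force: 0.0
```

Emit:
{"op": "arm_command", "data": {"deltas": "0 0 0.2 0 1;0 0 0.4 0 1;0 0 0.6 0 1;0 0 0.8 0 1;0 0 1 0 1;0 0 1 0 1;0 0 1.1 0 1;0 0 1.1 0 1;0 0 1.1 0 1"}}

```text
time_s: 3.03
ee_pos: [550.0, -247.0, 29.0]
tool_rot: [[0.957, -0.291, 0.001], [-0.291, -0.957, -0.0], [0.001, 0.0, -1.0]]
force: [0.5, -0.6, 1.7]
gripper_width: -0.003
grip_force: 0.9
```

Emit:
{"op": "arm_command", "data": {"deltas": "0 0 0.1 0 1;0 0 0.1 0 1;0 0 0.15 0 1;0 0 0.15 0 1;0 0 0.15 0 1"}}

```text
time_s: 3.45
ee_pos: [550.0, -247.0, 28.1]
tool_rot: [[0.957, -0.291, 0.001], [-0.291, -0.957, -0.001], [0.001, 0.0, -1.0]]
force: [-0.8, -0.5, 7.5]
gripper_width: -0.002
grip_force: 3.5
```

Emit:
{"op": "arm_command", "data": {"deltas": "0 0 -1.5 0 1;0 0 -3.5 0 1;0 0 -4.9 0 1;0 -3 -4.9 0 1;0 -6 -4.9 0 1;0 -9 -4.9 0 1;0 -9.6 -4.9 0 1;0 -9.6 -4.9 0 1;0 -9.6 -4.9 0 1;0 -9.6 -4.9 0 1"}}

```text
time_s: 4.28
ee_pos: [577.2, -155.9, 76.0]
tool_rot: [[0.957, -0.291, -0.001], [-0.291, -0.957, -0.0], [-0.001, 0.0, -1.0]]
force: [-0.1, -0.1, -0.3]
gripper_width: -0.001
grip_force: 0.0
```

```bash
python3 - <<'E'
from h import *
s=manip.state(); p=np.array(s["ee_pos"])
by=np.array([.2907,.9568]);bx=np.array([.9568,-.2907])
d=p[:2]-[553.8,-234.6]; print(s["time_s"],p,"box x,y",d@bx,d@by)
c=viewer.camera("wrist"); cv2.imwrite("pics/w2.png",cv2.resize(c["pixels"],None,fx=1.5,fy=1.5))
E
```

```text
4.2833 [ 577.22434068 -155.8674415    76.04284282] box x,y -0.4751455917629763 82.14076780486177
```

View pics/w2.png

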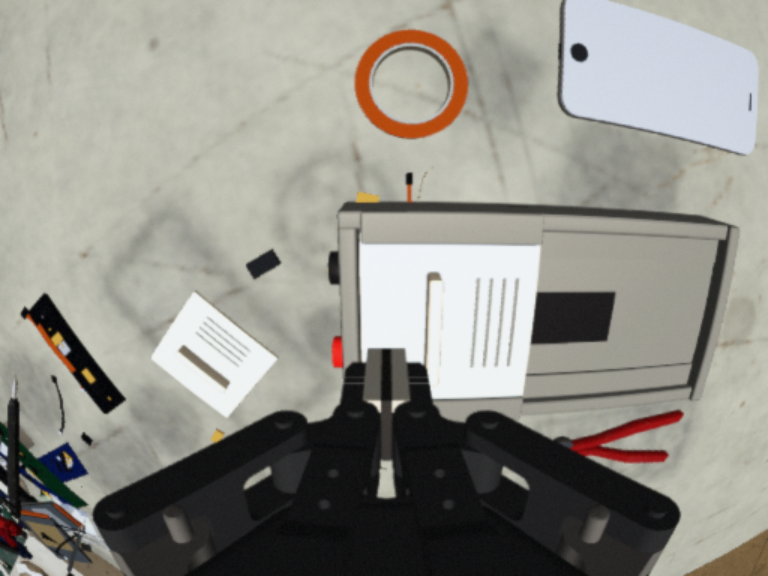

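The wrist view shows the tip just +y of the rib (tip at (385,350), rib at (433,330)). The tab area at (575,317) is now dark, so I check it in the other views.

```bash
python3 - <<'E'
from h import *
a=viewer.camera("scene");b=viewer.camera("top")
u,v=map(int,proj(a,[550,-247,28])); U,V=map(int,proj(b,[550,-247,28])); print(u,v,U,V, a["pixels"][v-3:v+4:3,u-4:u+5:4].tolist())
w=cv2.imread("pics/w2.png")[250:400,500:700]; print(w[60:75:5,60:80:6].tolist())
f=lambda c,u,v:cv2.resize(c["pixels"][v-45:v+45,u-60:u+60],None,fx=3.3,fy=3.3,interpolation=cv2.INTER_CUBIC)
cv2.imwrite("pics/tab.png",np.hstack([f(a,u,v),f(b,U,V)]))
E
```

```text
275 217 302 190 [[[25, 25, 25], [35, 31, 38], [31, 28, 30]], [[33, 26, 36], [33, 31, 39], [29, 30, 33]], [[55, 53, 58], [33, 35, 34], [34, 36, 35]]]
[[[32, 30, 33], [31, 31, 32], [29, 29, 31], [32, 31, 33]], [[31, 30, 32], [33, 31, 33], [32, 31, 32], [29, 26, 31]], [[32, 30, 33], [28, 27, 30], [30, 28, 30], [29, 29, 29]]]
```

View pics/tab.png

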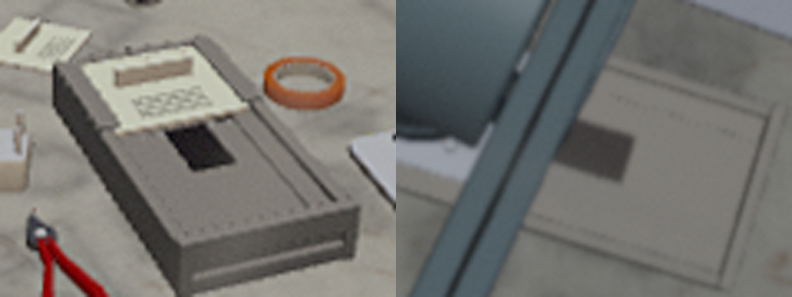

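The tab is in: both views show only a dark plate level with the deck. I lower the tip behind the rib and push.

Emit:
{"op": "arm_command", "data": {"deltas": "0 0 1.2 0 1;0 0 2.4 0 1;0 0 3.5 0 1;0 0 3.5 0 1;0 0 3.5 0 1;0 0.3 3.5 0 1;0 0.6 3.5 0 1;0 0.9 3.5 0 1;0 1.2 3.5 0 1;0 1.5 3.5 0 1"}}

```text
time_s: 5.27
ee_pos: [573.6, -169.5, 42.0]
tool_rot: [[0.957, -0.291, 0.001], [-0.291, -0.957, 0.0], [0.001, -0.0, -1.0]]
force: [0.2, 2.6, 1.5]
gripper_width: 0.0
grip_force: 1.2
```

Emit:
{"op": "arm_command", "data": {"deltas": "0 0.5 0 0 1;0 1 0 0 1;0 1.5 0 0 1;0 2 0 0 1;0 2.5 0 0 1;0 3 0 0 1;0 3.5 0 0 1;0 4 0 0 1;0 4.5 0 0 1;0 4.5 0 0 1"}}

```text
time_s: 6.1
ee_pos: [559.7, -213.6, 41.2]
tool_rot: [[0.957, -0.292, -0.0], [-0.292, -0.957, -0.001], [-0.0, 0.001, -1.0]]
force: [0.4, 0.7, 0.2]
gripper_width: 0.002
grip_force: 0.0
```

Emit:
{"op": "arm_command", "data": {"deltas": "0 0.5 0 0 1;0 1 0 0 1;0 1.5 0 0 1;0 2 0 0 1;0 2.5 0 0 1;0 2.9 0 0 1;0 3.3 0 0 1;0 3.6 0 0 1;0 3.9 0 0 1;0 4 0 0 1"}}

```text
time_s: 6.93
ee_pos: [548.4, -251.1, 41.4]
tool_rot: [[0.957, -0.291, -0.0], [-0.291, -0.957, -0.0], [-0.0, 0.0, -1.0]]
force: [0.1, 0.6, -0.7]
gripper_width: 0.001
grip_force: 0.4
```

Emit:
{"op": "arm_command", "data": {"deltas": "0 0 0 0 1;0 -0.6 0 0 1;0 -1.2 0 0 1;0 -1.2 -2 0 1;0 -2 -5 0 1;0 -4 -7 0 1;0 -6 -8 0 1;0 -7 -8 0 1;0 -7 -8 0 1;0 -7 -8 0 1"}}

```text
time_s: 7.77
ee_pos: [568.4, -182.7, 120.4]
tool_rot: [[0.957, -0.289, -0.002], [-0.289, -0.957, 0.0], [-0.002, 0.0, -1.0]]
force: [-0.1, 0.2, -0.2]
gripper_width: -0.004
grip_force: 0.0
```

```bash
python3 - <<'E'
from h import *
s=manip.state(); print(s["time_s"],s["ee_pos"],s["force"])
c=viewer.camera("wrist"); cv2.imwrite("pics/w3.png",cv2.resize(c["pixels"],None,fx=1.5,fy=1.5))
R=np.array(s["tool_rot"]);p=np.array(s["ee_pos"]);T=np.array(c["tool_from_camera"])
by=np.array([.2907,.9568]);bx=np.array([.9568,-.2907]);bo=np.array([553.8,-234.6])
def wproj(P):
    q=R.T@(np.array(P)-p); q=(np.linalg.inv(T)@np.append(q,1))[:3]
    th=np.arctan2(np.hypot(q[0],q[1]),q[2]);a=np.arctan2(q[1],q[0])
    return c["cx"]+c["fx"]*th*np.cos(a),c["cy"]+c["fx"]*th*np.sin(a)
for cy in(-25,-35,-40,-45,-55):
    print(cy,*[np.round(1.5*np.array(wproj([*(bo+30*bx+(cy+o)*by),34])),0) for o in(40,-40)])
E
```

```text
7.7667 [ 568.40910182 -182.71669736  120.44282406] [-0.0988971   0.19469334 -0.24962959]
-25 [460. 239.] [596. 242.]
-35 [478. 239.] [611. 242.]
-40 [487. 239.] [618. 243.]
-45 [496. 239.] [625. 243.]
-55 [514. 239.] [639. 243.]
```

View pics/w3.png

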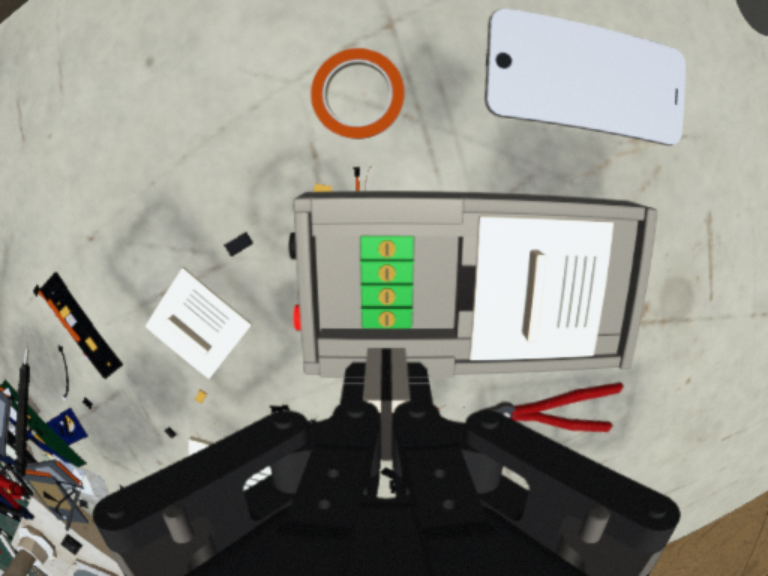

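The cover edges at columns 480 and 611 put the cover at y ≈ -36. It is off the well and lying flat, and the robot is clear of it. I hand in.

```bash
python3 -c "
from rig import manip; print(manip.sign_off())"
```

```text
the job is handed in; nothing more can be done
None
```

The job is handed in at about 8 s: the tab was pressed fully in first, and the cover now lies flat on the deck at about y -36 mm, completely off the well, with nothing else touched.

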